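# Lock the circuit board in its fixture and hold the test probe on the pad

### The arm

A 6-joint arm with a two-finger parallel gripper is mounted at the origin on the work surface. World frame = base frame: x ahead of the robot, y to its left, z up, the work surface at z = 0. Lengths are in m, angles in rad, forces in N, time in s.
With the tool pointing down it reaches from about 0.35 to 0.95 m from the base axis. Payload 17.4 kg.
Tool frame: the origin (TCP) lies midway between the tips of the shut fingers; the grasp point (between the pads) lies 19 mm behind it; z points along the fingers, y is the line along which they close (so a half turn about z gives the same grasp; the last joint's range is limited). The gripper opens to 93 mm and grips with 3 to 60 N. Pads are 15 mm wide; open, the fingers measure 128 mm over their backs; the gripper's body (75 mm by 188 mm) begins 65 mm behind the grasp point.
Start: joints at [-1.275, 0.116, 1.442, -0, 1.584, -0.038], TCP at [0.221, -0.638, 0.219] pointing down, gripper open.
Joint ranges: [-2.83, 2.83], [-0.83, 2.19], [0.07, 2.5], [-1.14, 4.28], [0.01, 3], [-2.97, 2.97]. Speed limits (rad/s): [1.89, 1.89, 2.22, 3.14, 3.14, 3.14].

### API

Orientations are given as a unit quaternion [x, y, z, w].
In Python, from rig import r gives the robot as it stands. The module is installed in compiled form; this text tells all that it offers.
- The arm moves only by the tool jog_arm, never from a script. Its arguments are lists of equal length, an entry for each row: "grip": the opening, from -1 (shut) to 1 (fully open), so that 0 is half open; "xyz": the shift along the tool's x, y, z in units of 25 cm (1.0 is 25 cm), a list of three; "delta_rot": the turn, a rotation vector about the tool's x, y, z in units of pi rad (1.0 is pi rad), a list of three. A call has 1 to 12 rows; each row shifts and turns the commanded pose from where the row before left it, along the tool's axes as they then stand; what a row does not reach is not made up. A row lasts 1/12 s, in which the tool goes at most 41.7 mm and 7.16 degrees, less where a joint would pass 70% of its speed; a pose out of reach is approached as far as the arm can. A call with a number of a shift or a turn outside -1 to 1 is refused whole. A call with a gripper value outside its range is refused whole. The fingers move at their own pace and stop on an object; "squeeze" is the grip in N (left out, the last holds). Time passes only in rows, so rows that do not move let the fingers close. It gives the time, the measured TCP pose, the force, the opening and the grip force at its end, in the units of the state.
- r.get_state(): the state, without advancing time (a new reading comes with each control period).
- r.get_image(name): name is "side" or "top" or "wrist"; returns a dict with "frame" (420x560x3 uint8, red, green, blue), "K" (3x3 intrinsics, pixels), "R" (3x3) and "t" (3): a world point X has camera coordinates R X + t. Camera axes: x right, y down, z forward; pixel columns grow to the right and rows downward; lengths in m; the calibration is good to about 2 mm. A picture is of the moment at which its call begins. There is no depth.
- r.job_done(): hands the job in; it is judged then, once.
The state is a dict: "t": time; "joint_pos": joint angles; "dq": joint speeds; "effort": joint torques, N m; "position": TCP position; "orientation": TCP orientation; "ft_force": force on the tool from outside, world axes, zero at the start; "torque": the same for the moment, N m; "width": finger opening in m; "gripper_force": force on a finger pad.
Only numpy, scipy, OpenCV 4.12 (cv2) and the standard library are available. Lean on these libraries where they do the work, as an engineer would, in place of code of your own. Each camera call takes 0.05 s, during which the arm holds its last target. There are 200 camera calls.

### The job

Swing the orange turnbutton fully home so that it points straight in over the edge of the blue circuit board, then take the red spring-tipped test probe out of its black stand and hold it upright with its tip on the gold test pad that is ringed in white, pressing lightly (about 2 N) so that the spring tip is pushed in about half-way. Finish while still holding the probe in the gripper, pressed on the pad like this; it must not be let go. Leave the blue jar, the green solder reel and the yellow parts tray where they are.

Things in the scene. Friction and masses are not known exactly. Their poses are not given: they have to be found in the camera images.
- fixture: Fixed board fixture, 150 x 150 mm: aluminium base 12 mm thick, dark rails 7 mm higher (tops 19 mm above the table) round a nest in which the circuit board lies. Origin: centre of its underside, on the table. x points away from the robot at yaw 0; the turnbutton pivots on the 38 mm wide rail of the -x side, 56 mm from the centre.
- turnbutton_wing (a point): Orange turnbutton: flat bar 60 x 14 mm, top 26 mm above the table, reaching 50 mm one way and 10 mm the other from a vertical pivot; on it, centred on the pivot, an upright wing to turn it by, 36 mm long, 10 mm thick, from 26 to 52 mm above the table. This point: on the pivot axis, 41 mm above the table. x runs along wing and bar to the bar's long end, y across the 10 mm thickness, z up.
- turnbutton (a joint): Angle of the turnbutton about the upward vertical, rad: 0 = fully home against its stop, bar's long end pointing along the fixture's +x, square in over the board's edge. Starts open at 1.1 to 1.6 (1.57 = along the rail, to the fixture's +y; end stop 1.65). Closes clockwise seen from above; stays where left (friction 0.04 N m).
- board: Blue circuit board, 90 x 120 x 3 mm, loose in the fixture's nest with 2 mm play a side, lying flat; black chips up to 3 mm high on it. Origin: centre of its underside, 12 mm above the table; upper face 15 mm above the table.
- pad (a point): The marked spot: gold round test pad, 12 mm across, in a white ring 18 mm across, on the board's upper face (15 mm above the table), the only gold pad on it. This point is the pad's centre; from the board's centre it lies 18 mm along the board's +x and 30 mm along its -y. z is up.
- stand: Fixed black block 70 x 70 x 50 mm high with a 16 mm through hole in its middle holding the probe (four 8 mm holes in the corners stay empty). Origin: centre of its underside.
- probe_grip (a point): Red test probe (about 60 g) upright in the stand: round handle 15 mm across, 58 mm long, on a black collar 22 mm across, 4 mm thick, resting on the stand's top; below it an 11 mm barrel 30 mm long, then the brass spring tip. This point: centre of the handle, 83 mm above the table in the stand, 33 mm above the collar's underside, 78 mm above the free tip. z: the probe's axis, towards the handle's end.
- probe_tip (a point): The free end of the probe's brass spring tip (4 mm across, rounded), on the probe's axis, 78 mm below the handle's centre when not pressed. z is the probe's axis, upwards.
- plunger (a joint): How far the spring tip is pushed into the probe, m: 0 = free, 0.010 = bottomed. The spring is 400 N/m with 0.2 N preload, so about 2 N when half-way (0.005) and 4 N when bottomed.
- solvent: Blue jar with a steel cap, 52 mm across, 85 mm high, loose bystander. Origin: centre of its underside.
- reel: Solder reel with green flanges and a silver middle, standing on end, 64 mm across, 55 mm high, loose bystander. Origin: centre of its underside.
- tray: Yellow open parts tray, 90 x 70 x 25 mm, loose bystander. Origin: centre of its underside.
Not all that is in view belongs to the job. There is more than one size of the fixture; the job needs the largest.

How it is judged:
On the way, in this order (a step that is already met when the one before it is completed fails the run):
1. the turnbutton is fully home over the board's edge (value of joint turnbutton below 0.15 rad), for 0.2 s.
2. the probe is held in the fingers, clear of its stand (z of probe_tip in the frame of stand above 0.055 m and contact force between the fingers and probe above 0.5 N and contact force between probe and stand below 0.05 N), for 0.2 s.
At the end, for the whole second after the job is handed in: Turnbutton within 0.15 rad of its stop; probe held in the gripper, touching neither stand nor fixture, within 0.15 rad of upright, tip within 6 mm of the pad centre, pressing the board with 0.5 to 4 N, spring tip in by 1.5 to 9 mm; board flat, not touched by the arm (value of joint turnbutton below 0.15 rad and distance between probe_tip and pad below 0.007 m and horizontal distance between probe_tip and pad below 0.006 m and angle between probe_grip's own z axis and vertical below 0.15 rad and value of joint plunger between 0.0015 and 0.009 m and contact force between probe and board between 0.5 and 4 N and contact force between the fingers and probe above 0.5 N and contact force between probe and stand below 0.05 N and contact force between probe and fixture below 0.05 N and contact force between the arm and board below 0.05 N and angle between board's own z axis and vertical below 0.06 rad); the arm keeps its last pose, push and grip.
It fails at once if the probe was pressed hard (over 12 N) on the board (contact force between probe and board above 12 N).
It fails at once if the solvent was shoved or tipped (distance of solvent from where it was at the start of the episode above 0.03 m or angle between solvent's own z axis and vertical above 0.4 rad).
It fails at once if the reel was shoved or tipped (distance of reel from where it was at the start of the episode above 0.03 m or angle between reel's own z axis and vertical above 0.4 rad).
It fails at once if the tray was shoved or tipped (distance of tray from where it was at the start of the episode above 0.03 m or angle between tray's own z axis and vertical above 0.4 rad).
It also fails if it takes over 64 s, if anything falls off the work surface, if the arm or the gripper's body presses on something with over 40 N, if the wrist force passes 120 N, or if a joint passes its speed limit or range.

## Working session

There is one attempt and no reset: what is moved stays moved. The work goes in short steps, Python scripts to look and compute and a tool call to move; the robot and the scene stay as the last step left them, time stands still between calls to the robot, and variables do not carry over. Pictures are saved under pics/ and viewed, at most 10 in all, crops included, and the job is handed in when it is done.

Besides the shell and the picture viewer there is one more tool, called after "Emit:" in YAML: its name, and indented under it one key for each argument. jog_arm: Moves the arm, as the interface text tells. Shifts and turns lie within -1 to 1; 1 stands for 25 cm of shift or pi rad of turn. Its arguments: {"type":"object","properties":{"grip":{"type":"array","items":{"type":"number"}},"xyz":{"type":"array","items":{"type":"array","items":{"type":"number","minimum":-1,"maximum":1}}},"delta_rot":{"type":"array","items":{"type":"array","items":{"type":"number","minimum":-1,"maximum":1}}},"squeeze":{"type":"number"}},"required":["grip","xyz","delta_rot"]}

```bash
mkdir -p pics; cat > h.py <<'E'
import numpy as np, cv2, pickle
from rig import r
def grab(n,tag):
    d=r.get_image(n); cv2.imwrite(f'pics/{tag}.png',d['frame'][:,:,::-1]); pickle.dump(d,open(f'pics/{tag}.pkl','wb')); return d
def load(tag): return pickle.load(open(f'pics/{tag}.pkl','rb'))
def ray(d,u,v):
    K,R,t=(np.asarray(d[k]) for k in 'KRt'); w=R.T@np.linalg.solve(K,[u,v,1.]); return -R.T@t, w/np.linalg.norm(w)
def onz(d,u,v,z):
    c,w=ray(d,u,v); return c+w*(z-c[2])/w[2]
def tri(*ps):
    A=np.zeros((3,3));b=np.zeros(3)
    for d,u,v in ps:
        c,w=ray(d,u,v);P=np.eye(3)-np.outer(w,w);A+=P;b+=P@c
    return np.linalg.solve(A,b)
def proj(d,X):
    p=np.asarray(d['K'])@(np.asarray(d['R'])@np.asarray(X)+np.asarray(d['t'])); return p[:2]/p[2]
E
python3 - <<'E'
from h import *
np.set_printoptions(precision=4,suppress=True)
for n in ('top','side'): d=grab(n,n+'0'); print(n,-np.array(d['R']).T@d['t'])
print(r.get_state())
a=[load('top0')['frame'],load('side0')['frame']]
E
```

```text
top [ 0.4639 -0.0336  1.6868]
side [0.4938 1.1428 0.7701]
{'t': 0.1, 'joint_pos': array([-1.2748,  0.1164,  1.4422, -0.    ,  1.584 , -0.0378]), 'dq': array([-0.0014, -0.0009, -0.0015, -0.0004,  0.0006, -0.0015]), 'effort': array([  0.0018, -72.2892, -62.3864,   0.0781,   0.0227,  -0.0001]), 'position': array([ 0.2211, -0.6376,  0.218 ]), 'orientation': array([ 0.9861,  0.1661, -0.0001, -0.0005]), 'ft_force': array([ 0.4079, -0.0948,  0.6924]), 'torque': array([ 0.0195, -0.049 , -0.047 ]), 'gripper_force': 0.0, 'width': 0.09301906742260684}
```

View pics/top0.png

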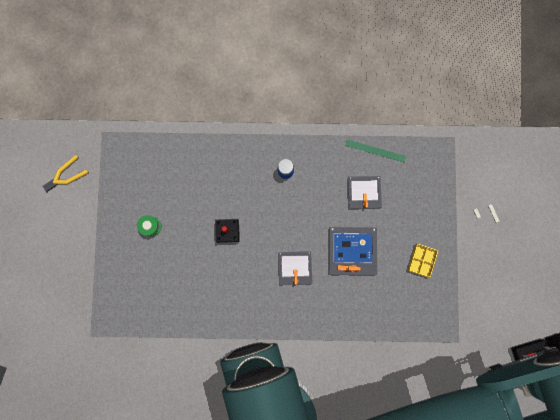

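View pics/side0.png

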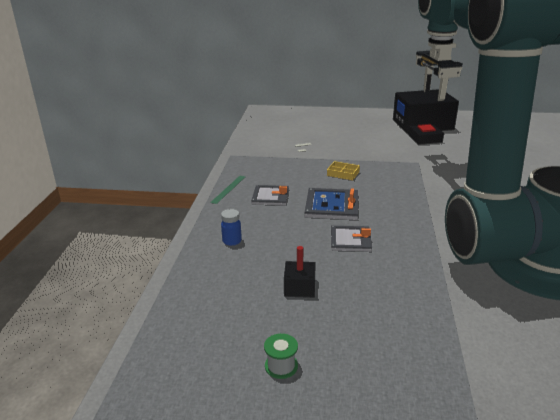

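Turnbutton candidates in the top view are (349,268) on the big fixture with the blue board, and (366,201) and (296,278) on the small decoys. I choose (349,268). For the probe there is only the red rod at (224,230) in the black block; the red thing at side (428,128) is part of an instrument. Next I measure these and check with one close crop.

```bash
python3 - <<'E'
from h import *
np.set_printoptions(precision=4,suppress=True)
T,S=load('top0'),load('side0')
def blobs(d,lo,hi,box,mn=8):
    h=cv2.cvtColor(d['frame'],cv2.COLOR_RGB2HSV); m=cv2.inRange(h,lo,hi)
    x0,y0,x1,y1=box; k=np.zeros_like(m);k[y0:y1,x0:x1]=m[y0:y1,x0:x1]
    out=[]
    for c in cv2.findContours(k,cv2.RETR_EXTERNAL,cv2.CHAIN_APPROX_NONE)[0]:
        if len(c)>=mn: out.append((cv2.minAreaRect(c),cv2.boundingRect(c)))
    return out
for n,d,b in (('T',T,(320,220,385,285)),('S',S,(300,180,365,225))):
    print(n,'orange',blobs(d,(5,150,120),(20,255,255),b)); print(n,'blue',blobs(d,(100,120,60),(120,255,255),b,30))
    print(n,'gold',blobs(d,(10,30,120),(35,140,255),b,5))
print('red T',blobs(T,(0,150,80),(4,255,255),(205,210,250,250),5),'S',blobs(S,(0,120,60),(5,255,255),(285,235,315,275),5))
print('black T',blobs(T,(0,0,0),(180,255,45),(205,210,250,250),20))
a=cv2.resize(T['frame'][210:290,200:390],None,fx=4,fy=4,interpolation=cv2.INTER_CUBIC)
cv2.imwrite('pics/c1.png',a[:,:,::-1])
E
```

```text
T orange [(((348.5, 268.0), (6.0, 21.0), 90.0), (338, 265, 22, 7))]
T blue [(((352.5, 247.5), (27.0, 37.0), 90.0), (334, 234, 38, 28))]
T gold [(((362.2500305175781, 241.75003051757812), (4.242640495300293, 3.535533905029297), 45.0), (360, 240, 5, 5))]
S orange [(((350.5, 198.5), (19.0, 5.0), 90.0), (348, 189, 6, 20))]
S blue [(((328.4307556152344, 200.7461700439453), (30.342100143432617, 18.19416618347168), 3.1798300743103027), (313, 192, 32, 19))]
S gold [(((322.70001220703125, 195.6000213623047), (2.683281421661377, 2.236067771911621), 26.56505012512207), (321, 195, 4, 3)), (((351.4000244140625, 188.19998168945312), (0.6324554085731506, 3.1622774600982666), 71.56504821777344), (350, 188, 4, 2))]
red T [(((224.5, 228.5), (5.0, 5.0), 90.0), (222, 226, 6, 6))] S [(((299.5, 258.0), (24.0, 5.0), 90.0), (297, 246, 6, 25))]
black T [(((227.0, 231.0), (22.0, 22.0), 90.0), (216, 220, 23, 23))]
```

View pics/c1.png

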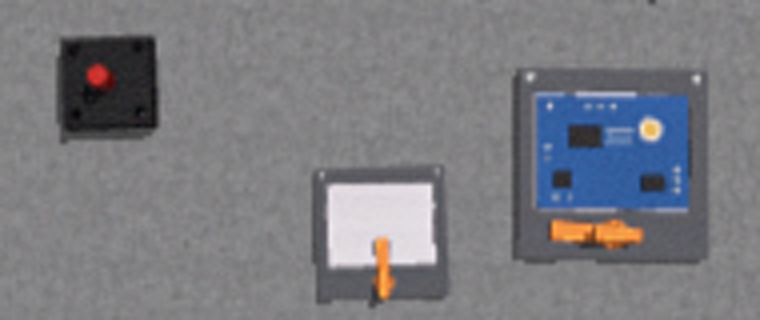

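The crop confirms the choice: board and gold pad at (362.5,242), wing at about (354.5,268.5) with the bar's long end to the left (+y), red probe at (224.5,228.5) in the black block.

```bash
python3 - <<'E'
from h import *
np.set_printoptions(precision=4,suppress=True)
T,S=load('top0'),load('side0')
print('wing',onz(T,354.5,268.5,.052)); print('bar end',onz(T,338,267.5,.026))
print('pad',onz(T,362.5,242.2,.015), tri((T,362.5,242.2),(S,322.5,196)))
print('probe top',tri((T,224.5,228.7),(S,299.5,246.5)),onz(T,224.5,228.7,.112),'stand top',onz(T,227,231,.05))
print('fixture',onz(T,(328.5+376.5)/2,(227.5+275)/2,.019))
from scipy.spatial.transform import Rotation as R
s=r.get_state();print(R.from_quat(s['orientation']).as_matrix())
d=grab('wrist','w0');Rt=R.from_quat(s['orientation']).as_matrix()
c=-np.array(d['R']).T@d['t'];print('cam in tool',Rt.T@(c-s['position']),'\n',Rt.T@np.array(d['R']).T, d['K'])
E
```

```text
wing [ 0.4756 -0.2453  0.052 ]
bar end [ 0.4781 -0.1968  0.026 ]
pad [ 0.5594 -0.2753  0.015 ] [ 0.5603 -0.2757  0.0122]
probe top [0.5882 0.1533 0.1114] [0.5876 0.1532 0.112 ] stand top [0.5854 0.1525 0.05  ]
fixture [ 0.53   -0.2431  0.019 ]
[[ 0.9448  0.3276 -0.0003]
 [ 0.3276 -0.9448  0.001 ]
 [ 0.     -0.0011 -1.    ]]
cam in tool [ 0.0652  0.0009 -0.1658] 
 [[ 0.0004 -0.9705 -0.241 ]
 [ 1.      0.0002  0.0008]
 [-0.0007 -0.241   0.9705]] [[306.9859   0.     275.2454]
 [  0.     306.9859 207.6952]
 [  0.       0.       1.    ]]
```

Emit:
jog_arm:
  grip: [1,1,1,1,1,1,1,1,1,1,1,1]
  xyz:
    - [0.092,-0.072,0]
    - [0.092,-0.072,0]
    - [0.092,-0.072,0]
    - [0.092,-0.072,0]
    - [0.092,-0.072,0]
    - [0.092,-0.072,0]
    - [0.092,-0.072,0]
    - [0.092,-0.072,0]
    - [0.092,-0.072,0]
    - [0.092,-0.072,0]
    - [0.092,-0.072,0]
    - [0.092,-0.072,0]
  delta_rot:
    - [0,0,0]
    - [0,0,0]
    - [0,0,0]
    - [0,0,0]
    - [0,0,0]
    - [0,0,0]
    - [0,0,0]
    - [0,0,0]
    - [0,0,0]
    - [0,0,0]
    - [0,0,0]
    - [0,0,0]

```text
t: 1.15
position: [0.4116, -0.3419, 0.2185]
orientation: [0.986, 0.166, -0.0, -0.0]
ft_force: [0.5, 0.4, 0.1]
width: 0.0928
gripper_force: 0.0
```

Emit:
jog_arm:
  grip: [1,1,1,1]
  xyz:
    - [0.092,-0.072,0]
    - [0.092,-0.072,0]
    - [0.092,-0.072,0]
    - [0.092,-0.072,0]
  delta_rot:
    - [0,0,0]
    - [0,0,0]
    - [0,0,0]
    - [0,0,0]

```text
t: 1.48
position: [0.4749, -0.2437, 0.2186]
orientation: [0.986, 0.166, -0.0, -0.0]
ft_force: [-0.1, -0.2, 0.3]
width: 0.0927
gripper_force: 0.0
```

Emit:
jog_arm:
  grip: [0.2,0.2,0.2,0.2,0.2,0.2,0.2,0.2,0.2,0.2,0.2,0.2]
  xyz:
    - [0,0,0]
    - [0,0,0]
    - [0,0,0]
    - [0,0,0]
    - [0,0,0]
    - [0,0,0]
    - [0,0,0]
    - [0,0,0]
    - [0,0,0]
    - [0,0,0]
    - [0,0,0]
    - [0,0,0]
  delta_rot:
    - [0,0,-0.033]
    - [0,0,-0.033]
    - [0,0,-0.033]
    - [0,0,-0.033]
    - [0,0,-0.033]
    - [0,0,-0.033]
    - [0,0,-0.033]
    - [0,0,-0.033]
    - [0,0,-0.033]
    - [0,0,-0.033]
    - [0,0,-0.033]
    - [0,0,0]

```text
t: 2.48
position: [0.4744, -0.245, 0.2185]
orientation: [0.739, 0.674, -0.0, -0.0]
ft_force: [-0.4, 0.2, -0.2]
width: 0.0555
gripper_force: 0.0
```

```bash
cat >> h.py <<'E'
from scipy.spatial.transform import Rotation as Ro
def to(xyz,yaw):
    "tool-frame shift (units of 25cm) and turn (units of pi) to a world TCP target, tool down, tool x at yaw deg"
    s=r.get_state(); M=Ro.from_quat(s['orientation']); c,q=np.cos(np.radians(yaw)),np.sin(np.radians(yaw))
    G=Ro.from_matrix(np.array([[c,q,0],[q,-c,0],[0,0,-1.]]))
    print('at',s['position'],'shift',M.inv().apply(np.array(xyz)-s['position'])/.25,'turn',(M.inv()*G).as_rotvec()/np.pi)
np.set_printoptions(precision=4,suppress=True)
E
python3 - <<'E'
from h import *
to([.476,-.245,.15],90)
d=grab('wrist','w1')
E
```

```text
at [ 0.4744 -0.245   0.2185] shift [0.0006 0.0065 0.2739] turn [-0.0001 -0.0001 -0.0291]
```

View pics/w1.png

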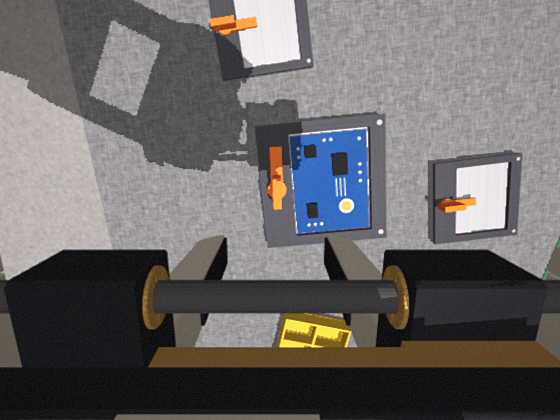

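Wrist view: board in the centre, gold pad at (346,206), wing at about (277,188) with its bar running up to (277,148), nearly along the rail. Decoys are at (235,24) and (457,204), clear of the path.

```bash
python3 - <<'E'
from h import *
d=load('w1'); f=d['frame']; h=cv2.cvtColor(f,cv2.COLOR_RGB2HSV)
sub=lambda m:(lambda k:(k.__setitem__((slice(110,250),slice(250,395)),m[110:250,250:395]),k)[1])(np.zeros_like(m))
o=sub(cv2.inRange(h,(5,150,60),(20,255,255)));b=sub(cv2.inRange(h,(100,120,40),(120,255,255)))
big=lambda m:max(cv2.findContours(m,cv2.RETR_EXTERNAL,cv2.CHAIN_APPROX_NONE)[0],key=cv2.contourArea)
bc=cv2.boxPoints(cv2.minAreaRect(big(b)));P=np.array([onz(d,u,v,.015) for u,v in bc]);print('board',P,P.mean(0))
e=P-np.roll(P,1,0);print('edges',np.linalg.norm(e,axis=1),np.degrees(np.arctan2(e[:,1],e[:,0])))
c=big(o);print('orange bbox',cv2.boundingRect(c))
for y in range(145,212,4):
    x=np.nonzero(o[y])[0];print(y,x.min() if len(x) else None,x.max() if len(x) else None,end='; ')
g=sub(cv2.inRange(h,(12,40,120),(35,200,255)));g[:,:320]=0
m=cv2.moments(big(g));u,v=m['m10']/m['m00'],m['m01']/m['m00'];print('\npad',u,v,onz(d,u,v,.015))
T=load('top0');S=load('side0')
print('pad tri',tri((T,362.5,242.2),(S,322.5,196),(d,u,v)))
cv2.imwrite('pics/c2.png',cv2.resize(f[135:250,250:390],None,fx=4,fy=4,interpolation=cv2.INTER_CUBIC)[:,:,::-1])
E
```

```text
board [[ 0.4951 -0.1864  0.015 ]
 [ 0.584  -0.187   0.015 ]
 [ 0.5921 -0.3066  0.015 ]
 [ 0.4962 -0.3066  0.015 ]] [ 0.5419 -0.2467  0.015 ]
edges [0.1202 0.0889 0.1198 0.0959] [  90.4963   -0.3733  -86.1154 -179.9704]
orange bbox (267, 146, 19, 64)
145 None None; 149 269 281; 153 270 281; 157 270 281; 161 270 281; 165 270 281; 169 270 282; 173 270 282; 177 271 282; 181 271 282; 185 268 285; 189 268 285; 193 268 285; 197 272 282; 201 273 281; 205 273 281; 209 274 280; 
pad 346.1472222222222 205.23333333333332 [ 0.5589 -0.2765  0.015 ]
pad tri [ 0.5601 -0.2766  0.0117]
```

View pics/c2.png

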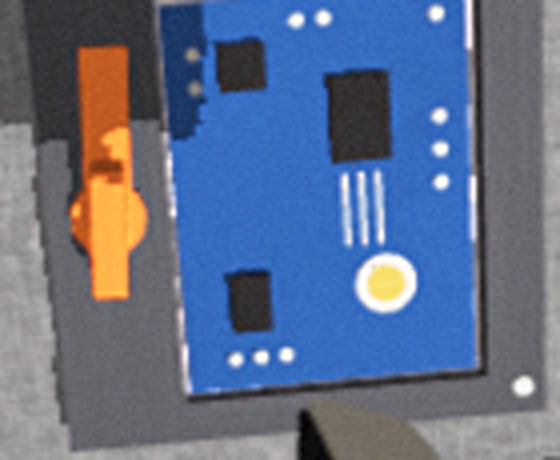

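```bash
python3 - <<'E'
from h import *
d=load('w1')
print('wing ends',onz(d,277.3,209.5,.052),onz(d,278,180,.052))
print('disc',onz(d,277.2,189.5,.026),onz(d,277.2,189.5,.03),'bar end',onz(d,275.5,146.8,.026))
print('scr',onz(d,380.5,231.3,.019),onz(d,379.5,122,.019), 'rail',onz(d,267.7,247,.019),onz(d,256.5,125,.019))
to([.476,-.245,.11],90)
E
```

```text
wing ends [ 0.4742 -0.2648  0.052 ] [ 0.478  -0.2318  0.052 ]
disc [ 0.4759 -0.2471  0.026 ] [ 0.4759 -0.2463  0.03  ] bar end [ 0.4784 -0.1974  0.026 ]
scr [ 0.5996 -0.3129  0.019 ] [ 0.5996 -0.1808  0.019 ] rail [ 0.4572 -0.3209  0.019 ] [ 0.4588 -0.1712  0.019 ]
at [ 0.4744 -0.245   0.2185] shift [0.0007 0.0065 0.4339] turn [-0.0001 -0.     -0.0312]
```

Emit:
jog_arm:
  grip: [0.2,0.2,0.2,0.2,0.2,0.2,0.2,0.2,0.2,0.2,0.2,0.2]
  xyz:
    - [-0.008,0.006,0]
    - [0,0,0.08]
    - [0,0,0.08]
    - [0,0,0.08]
    - [0,0,0.08]
    - [0,0,0.08]
    - [0,0,0.08]
    - [0,0,0.08]
    - [0,0,0.08]
    - [0,0,0.06]
    - [0,0,0.05]
    - [0,0,0]
  delta_rot:
    - [0,0,-0.015]
    - [0,0,0]
    - [0,0,0]
    - [0,0,0]
    - [0,0,0]
    - [0,0,0]
    - [0,0,0]
    - [0,0,0]
    - [0,0,0]
    - [0,0,0]
    - [0,0,0]
    - [0,0,0]

```text
t: 3.53
position: [0.4747, -0.2466, 0.0286]
orientation: [0.725, 0.688, -0.0, -0.002]
ft_force: [0.7, 0.2, -0.0]
width: 0.0558
gripper_force: 0.0
```

Emit:
jog_arm:
  grip: [-1,-1,-1,-1,-1,-1,-1,-1,-1,-1]
  xyz:
    - [0,0,0]
    - [0,0,0]
    - [0,0,0]
    - [0,0,0]
    - [0,0,0]
    - [0,0,0]
    - [0,0,0]
    - [0,0,0]
    - [0,0,0]
    - [0,0,0]
  delta_rot:
    - [0,0,0]
    - [0,0,0]
    - [0,0,0]
    - [0,0,0]
    - [0,0,0]
    - [0,0,0]
    - [0,0,0]
    - [0,0,0]
    - [0,0,0]
    - [0,0,0]
  squeeze: 8

```text
t: 4.37
position: [0.4758, -0.2472, 0.0313]
orientation: [0.724, 0.689, 0.0, 0.0]
ft_force: [-0.7, 1.0, 1.1]
width: 0.0101
gripper_force: 8.0
```

Emit:
jog_arm:
  grip: [-1,-1,-1,-1,-1,-1,-1,-1,-1,-1,-1,-1]
  xyz:
    - [0,0,0]
    - [0,0,0]
    - [0,0,0]
    - [0,0,0]
    - [0,0,0]
    - [0,0,0]
    - [0,0,0]
    - [0,0,0]
    - [0,0,0]
    - [0,0,0]
    - [0,0,0]
    - [0,0,0]
  delta_rot:
    - [0,0,0.037]
    - [0,0,0.037]
    - [0,0,0.037]
    - [0,0,0.037]
    - [0,0,0.037]
    - [0,0,0.037]
    - [0,0,0.037]
    - [0,0,0.037]
    - [0,0,0.037]
    - [0,0,0.037]
    - [0,0,0.037]
    - [0,0,0.037]

```text
t: 5.37
position: [0.4747, -0.2457, 0.0308]
orientation: [0.998, 0.06, -0.001, -0.002]
ft_force: [-10.3, 14.9, 9.2]
width: 0.0099
gripper_force: 8.0
```

Emit:
jog_arm:
  grip: [-1,-1,-1,-1]
  xyz:
    - [0,0,0]
    - [0,0,0]
    - [0,0,0]
    - [0,0,0]
  delta_rot:
    - [0,0,0.015]
    - [0,0,0.012]
    - [0,0,0.008]
    - [0,0,0]

```text
t: 5.7
position: [0.4748, -0.2455, 0.0307]
orientation: [1.0, 0.007, -0.001, -0.002]
ft_force: [-8.3, 15.9, 7.8]
width: 0.0101
gripper_force: 8.0
```

```bash
python3 - <<'E'
from h import *
s=r.get_state();print(s['torque'],s['ft_force'],s['joint_pos']);to([.476,-.247,.031],0)
E
```

```text
[2.7615 1.4272 0.0409] [-8.2693 15.9461  7.7845] [-0.526  -0.0706  1.9449  0.0021  1.2717  1.0293]
at [ 0.4748 -0.2455  0.0307] shift [ 0.0046  0.0062 -0.0011] turn [-0.0013  0.0009  0.0047]
```

Emit:
jog_arm:
  grip: [0.2,0.2,0.2,0.2,0.2,0.2]
  xyz:
    - [0,0,0]
    - [0,0,0]
    - [0,0,0]
    - [0,0,0]
    - [0,0,0]
    - [0,0,0]
  delta_rot:
    - [0,0,0]
    - [0,0,0]
    - [0,0,0]
    - [0,0,0]
    - [0,0,0]
    - [0,0,0]

```text
t: 6.2
position: [0.4758, -0.2473, 0.0312]
orientation: [1.0, 0.008, 0.0, 0.0]
ft_force: [0.2, -0.9, 0.4]
width: 0.0452
gripper_force: 0.0
```

Emit:
jog_arm:
  grip: [0.2,0.2,0.2,0.2,0.2,0.2,0.2,0.2,0.2,0.2]
  xyz:
    - [0,0,-0.08]
    - [0,0,-0.08]
    - [0,0,-0.08]
    - [0,0,-0.08]
    - [0,0,-0.08]
    - [0,0,-0.08]
    - [0,0,-0.08]
    - [0,0,-0.08]
    - [0,0,-0.08]
    - [0,0,0]
  delta_rot:
    - [0,0,0]
    - [0,0,0]
    - [0,0,0]
    - [0,0,0]
    - [0,0,0]
    - [0,0,0]
    - [0,0,0]
    - [0,0,0]
    - [0,0,0]
    - [0,0,0]

```text
t: 7.03
position: [0.4767, -0.2478, 0.2154]
orientation: [1.0, 0.008, 0.002, 0.001]
ft_force: [0.3, 0.3, 1.1]
width: 0.056
gripper_force: 0.0
```

```bash
python3 - <<'E'
from h import *
to([.588,.153,.21],30)
d=grab('wrist','w2');f=d['frame'];h=cv2.cvtColor(f,cv2.COLOR_RGB2HSV)
for lo,hi,n in (((5,150,60),(20,255,255),'orange'),((18,60,120),(35,200,255),'gold')):
    for c in cv2.findContours(cv2.inRange(h,lo,hi),cv2.RETR_EXTERNAL,cv2.CHAIN_APPROX_NONE)[0]:
        if cv2.contourArea(c)>40: print(n,cv2.boundingRect(c),cv2.minAreaRect(c))
E
```

```text
at [ 0.4767 -0.2478  0.2154] shift [ 0.4714 -1.5957  0.0192] turn [ 0.0012 -0.0011 -0.1614]
orange (149, 341, 411, 26) ((354.0, 353.5), (25.0, 410.0), 90.0)
orange (383, 266, 26, 63) ((396.5209045410156, 296.9436340332031), (63.14558410644531, 23.027984619140625), 83.82982635498047)
orange (142, 266, 27, 63) ((154.1050567626953, 296.9032287597656), (23.56539535522461, 63.14558410644531), 6.170175075531006)
orange (114, 192, 19, 42) ((122.16000366210938, 212.38002014160156), (40.51755905151367, 17.709659576416016), 79.69515228271484)
orange (263, 148, 20, 63) ((272.5, 179.0), (62.0, 19.0), 90.0)
orange (306, 0, 14, 9) ((312.5, 4.0), (8.0, 13.0), 90.0)
gold (142, 270, 13, 51) ((146.39761352539062, 294.5540466308594), (8.122307777404785, 50.36424255371094), 11.9761323928833)
gold (420, 122, 89, 92) ((463.5306701660156, 168.39308166503906), (59.56483459472656, 86.37373352050781), 24.145544052124023)
gold (295, 113, 10, 11) ((299.5, 118.0), (10.0, 9.0), 90.0)
```

View pics/w2.png

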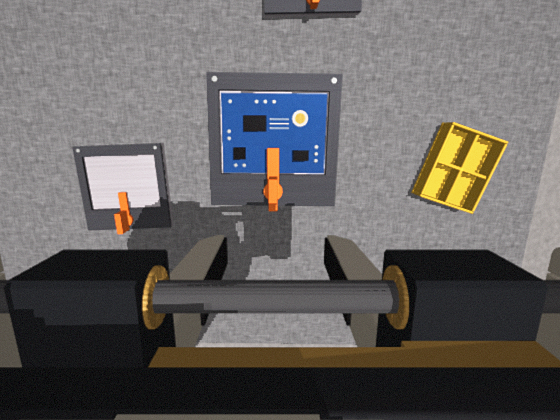

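The turnbutton at (273,180) now points straight in over the board, and the pad is at (299.5,118). Next I move over the probe.

Emit:
jog_arm:
  grip: [0.2,0.2,0.2,0.2,0.2,0.2,0.2,0.2,0.2,0.2,0.2,0.2]
  xyz:
    - [0.034,-0.114,0]
    - [0.034,-0.114,0]
    - [0.034,-0.114,0]
    - [0.034,-0.114,0]
    - [0.034,-0.114,0]
    - [0.034,-0.114,0]
    - [0.034,-0.114,0]
    - [0.034,-0.114,0]
    - [0.034,-0.114,0]
    - [0.034,-0.114,0]
    - [0.034,-0.114,0]
    - [0.034,-0.114,0]
  delta_rot:
    - [0,0,0]
    - [0,0,0]
    - [0,0,0]
    - [0,0,0]
    - [0,0,0]
    - [0,0,0]
    - [0,0,0]
    - [0,0,0]
    - [0,0,0]
    - [0,0,0]
    - [0,0,0]
    - [0,0,0]

```text
t: 8.08
position: [0.572, 0.0979, 0.2099]
orientation: [1.0, 0.008, -0.001, 0.0]
ft_force: [0.1, -0.6, 0.5]
width: 0.056
gripper_force: 0.0
```

Emit:
jog_arm:
  grip: [0.2,0.2,0.2,0.2]
  xyz:
    - [0.034,-0.114,0]
    - [0.03,-0.114,0]
    - [0,0,0]
    - [0,0,0]
  delta_rot:
    - [0,0,0]
    - [0,0,0]
    - [0,0,0]
    - [0,0,0]

```text
t: 8.42
position: [0.5869, 0.1547, 0.2096]
orientation: [1.0, 0.009, -0.001, 0.0]
ft_force: [-0.0, 0.2, 0.4]
width: 0.0558
gripper_force: 0.0
```

```bash
python3 - <<'E'
from h import *
p=load('w2');print('pad w2',onz(p,299.5,118,.015))
d=grab('wrist','w3');f=d['frame'];h=cv2.cvtColor(f,cv2.COLOR_RGB2HSV)
m=cv2.inRange(h,(0,150,60),(5,255,255))|cv2.inRange(h,(175,150,60),(180,255,255))
for c in cv2.findContours(m,cv2.RETR_EXTERNAL,cv2.CHAIN_APPROX_NONE)[0]:
    if cv2.contourArea(c)>40: print(cv2.boundingRect(c),cv2.minAreaRect(c))
to([.588,.153,.21],0)
E
```

```text
pad w2 [ 0.5587 -0.2763  0.015 ]
(268, 188, 17, 27) ((276.0, 201.0), (26.0, 16.0), 90.0)
at [0.5869 0.1538 0.2099] shift [ 0.0045  0.0031 -0.0003] turn [0.0002 0.0005 0.0056]
```

View pics/w3.png

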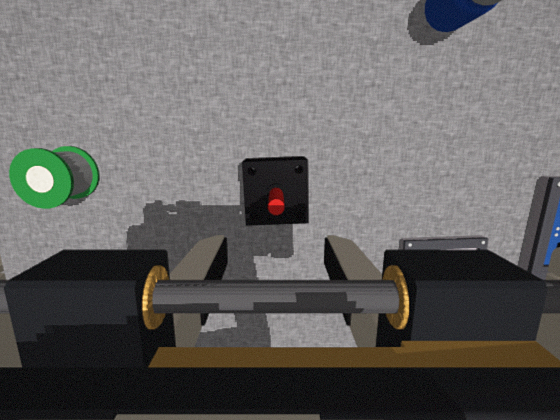

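Wrist view: probe end cap at about (276,207) in the stand, reel at (55,177) and jar at (455,10), both well clear.

```bash
python3 - <<'E'
from h import *
d=load('w3');print(onz(d,276.3,207,.112),tri((load('top0'),224.5,228.7),(load('side0'),299.5,246.5),(d,276.3,207)))
X=onz(d,276.3,207,.112);to([X[0],X[1],.067],0)
E
```

```text
[0.5876 0.1523 0.112 ] [0.5879 0.1529 0.1114]
at [0.5869 0.1538 0.2099] shift [0.0038 0.0056 0.5717] turn [0.0002 0.0005 0.0056]
```

Emit:
jog_arm:
  grip: [0.2,0.2,0.2,0.2,0.2,0.2,0.2,0.2,0.2,0.2,0.2]
  xyz:
    - [0.004,0.005,0]
    - [0,0,0.07]
    - [0,0,0.07]
    - [0,0,0.07]
    - [0,0,0.07]
    - [0,0,0.07]
    - [0,0,0.07]
    - [0,0,0.07]
    - [0,0,0.05]
    - [0,0,0.03]
    - [0,0,0]
  delta_rot:
    - [0,0,0.005]
    - [0,0,0]
    - [0,0,0]
    - [0,0,0]
    - [0,0,0]
    - [0,0,0]
    - [0,0,0]
    - [0,0,0]
    - [0,0,0]
    - [0,0,0]
    - [0,0,0]

```text
t: 9.38
position: [0.5876, 0.1517, 0.0671]
orientation: [1.0, -0.0, -0.001, 0.0]
ft_force: [-0.9, -0.2, 0.1]
width: 0.056
gripper_force: 0.0
```

Emit:
jog_arm:
  grip: [-1,-1,-1,-1,-1,-1,-1,-1,-1,-1]
  xyz:
    - [0,0,0]
    - [0,0,0]
    - [0,0,0]
    - [0,0,0]
    - [0,0,0]
    - [0,0,0]
    - [0,0,0]
    - [0,0,0]
    - [0,0,0]
    - [0,0,0]
  delta_rot:
    - [0,0,0]
    - [0,0,0]
    - [0,0,0]
    - [0,0,0]
    - [0,0,0]
    - [0,0,0]
    - [0,0,0]
    - [0,0,0]
    - [0,0,0]
    - [0,0,0]
  squeeze: 25

```text
t: 10.22
position: [0.5883, 0.1525, 0.0688]
orientation: [1.0, 0.0, 0.0, -0.0]
ft_force: [-0.0, 0.0, 1.9]
width: 0.0147
gripper_force: 25.0
```

Emit:
jog_arm:
  grip: [-1,-1,-1,-1,-1,-1,-1,-1,-1,-1,-1,-1]
  xyz:
    - [0,0,-0.02]
    - [0,0,-0.04]
    - [0,0,-0.05]
    - [0,0,-0.05]
    - [0,0,-0.05]
    - [0,0,-0.05]
    - [0,0,-0.05]
    - [0,0,-0.05]
    - [0,0,-0.04]
    - [0,0,-0.02]
    - [0,0,0]
    - [0,0,0]
  delta_rot:
    - [0,0,0]
    - [0,0,0]
    - [0,0,0]
    - [0,0,0]
    - [0,0,0]
    - [0,0,0]
    - [0,0,0]
    - [0,0,0]
    - [0,0,0]
    - [0,0,0]
    - [0,0,0]
    - [0,0,0]

```text
t: 11.22
position: [0.5881, 0.1524, 0.1735]
orientation: [1.0, 0.0, -0.0, 0.0]
ft_force: [-0.1, -0.0, -0.7]
width: 0.0145
gripper_force: 25.0
```

```bash
python3 - <<'E'
from h import *
s=r.get_state();print(s['width'],s['gripper_force'],s['ft_force']);to([.559,-.2765,.17],0)
E
```

```text
0.014521937207849797 24.999923408031464 [-0.068  -0.0052 -0.6915]
at [0.5881 0.1524 0.1735] shift [-0.1179  1.7156  0.0139] turn [0.     0.0001 0.0002]
```

Emit:
jog_arm:
  grip: [-1,-1,-1,-1,-1,-1,-1,-1,-1,-1,-1,-1]
  xyz:
    - [-0.006,0.05,0]
    - [-0.006,0.1,0]
    - [-0.006,0.1,0]
    - [-0.006,0.1,0]
    - [-0.006,0.1,0]
    - [-0.006,0.1,0]
    - [-0.006,0.1,0]
    - [-0.006,0.1,0]
    - [-0.006,0.1,0]
    - [-0.006,0.1,0]
    - [-0.006,0.1,0]
    - [-0.006,0.1,0]
  delta_rot:
    - [0,0,0]
    - [0,0,0]
    - [0,0,0]
    - [0,0,0]
    - [0,0,0]
    - [0,0,0]
    - [0,0,0]
    - [0,0,0]
    - [0,0,0]
    - [0,0,0]
    - [0,0,0]
    - [0,0,0]

```text
t: 12.22
position: [0.5696, -0.1368, 0.1728]
orientation: [1.0, 0.0, -0.001, -0.0]
ft_force: [0.5, 0.3, -1.2]
width: 0.0142
gripper_force: 25.0
```

Emit:
jog_arm:
  grip: [-1,-1,-1,-1,-1,-1,-1,-1,-1,-1]
  xyz:
    - [-0.006,0.1,0]
    - [-0.006,0.1,0]
    - [-0.006,0.1,0]
    - [-0.006,0.1,0]
    - [-0.006,0.1,0]
    - [-0.006,0.05,0]
    - [-0.006,0.015,0]
    - [0,0,0]
    - [0,0,0]
    - [0,0,0]
  delta_rot:
    - [0,0,0]
    - [0,0,0]
    - [0,0,0]
    - [0,0,0]
    - [0,0,0]
    - [0,0,0]
    - [0,0,0]
    - [0,0,0]
    - [0,0,0]
    - [0,0,0]

```text
t: 13.05
position: [0.5601, -0.2753, 0.1736]
orientation: [1.0, 0.001, -0.0, -0.0]
ft_force: [-0.3, 0.8, -0.6]
width: 0.0143
gripper_force: 25.0
```

```bash
python3 - <<'E'
from h import *
to([.559,-.2765,.0925],0)
d=grab('wrist','w4')
s=r.get_state()
for z in (.0638,.0148): print(proj(d,s['position']-[0,0,z]))
print('pad px pred',proj(d,[.559,-.2765,.015]))
a=cv2.resize(d['frame'][100:300,180:380],None,fx=3,fy=3,interpolation=cv2.INTER_CUBIC)
cv2.imwrite('pics/c4.png',a[:,:,::-1])
E
```

```text
at [ 0.5601 -0.2753  0.1736] shift [-0.0046  0.0049  0.3244] turn [-0.0001  0.      0.0005]
[273.4109 218.376 ]
[273.0067 239.9978]
pad px pred [274.9899 195.2916]
```

View pics/c4.png

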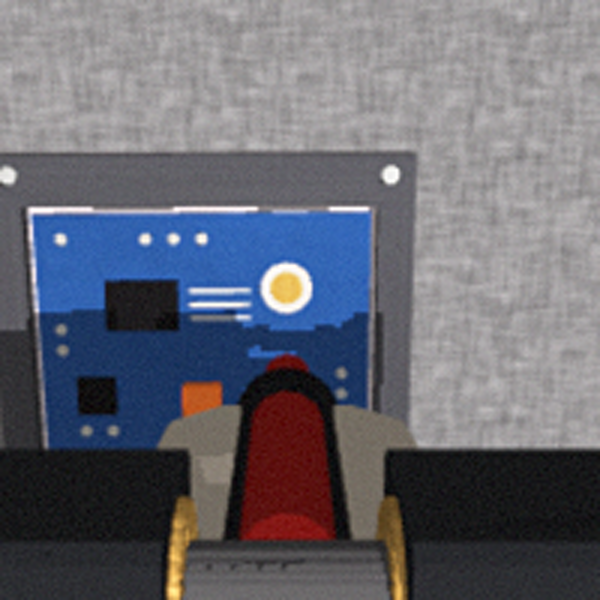

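The wrist crop shows the pad at image (275.5,195.7), as predicted, with the probe upright and its lower end at about (275.7,218). I'll go down to roughly 14 mm above the board and check again.

Emit:
jog_arm:
  grip: [-1,-1,-1,-1,-1,-1,-1,-1,-1,-1]
  xyz:
    - [-0.004,0.003,0.03]
    - [0,0,0.05]
    - [0,0,0.05]
    - [0,0,0.05]
    - [0,0,0.05]
    - [0,0,0.045]
    - [0,0,0.03]
    - [0,0,0.02]
    - [0,0,0]
    - [0,0,0]
  delta_rot:
    - [0,0,0]
    - [0,0,0]
    - [0,0,0]
    - [0,0,0]
    - [0,0,0]
    - [0,0,0]
    - [0,0,0]
    - [0,0,0]
    - [0,0,0]
    - [0,0,0]

```text
t: 13.93
position: [0.5591, -0.2771, 0.0925]
orientation: [1.0, 0.0, 0.0, 0.0]
ft_force: [-0.9, 0.1, -0.0]
width: 0.0147
gripper_force: 25.0
```

```bash
python3 - <<'E'
from h import *
s=r.get_state();print(s['ft_force'],s['width']);to([.559,-.276,.0738],0)
im=[]
for n,X in (('wrist',[.559,-.276,.015]),('side',[.559,-.276,.04])):
    d=grab(n,n+'5');u,v=proj(d,X).astype(int);print(n,u,v)
    k=45 if n=='wrist' else 30
    im.append(cv2.resize(d['frame'][v-k:v+k,u-k:u+k],(400,400),interpolation=cv2.INTER_CUBIC))
    print('tip',proj(d,s['position']-[0,0,.0638]),'pad',proj(d,[.559,-.276,.015]))
cv2.imwrite('pics/c5.png',np.hstack(im)[:,:,::-1])
E
```

```text
[-0.8869  0.1042 -0.0458] 0.014684886429319005
at [ 0.5591 -0.2771  0.0925] shift [-0.0005 -0.0046  0.075 ] turn [ 0.     -0.      0.0002]
wrist 272 214
tip [273.3969 218.4746] pad [272.0809 214.0075]
side 323 187
tip [323.2942 190.933 ] pad [323.1945 195.1731]
```

View pics/c5.png

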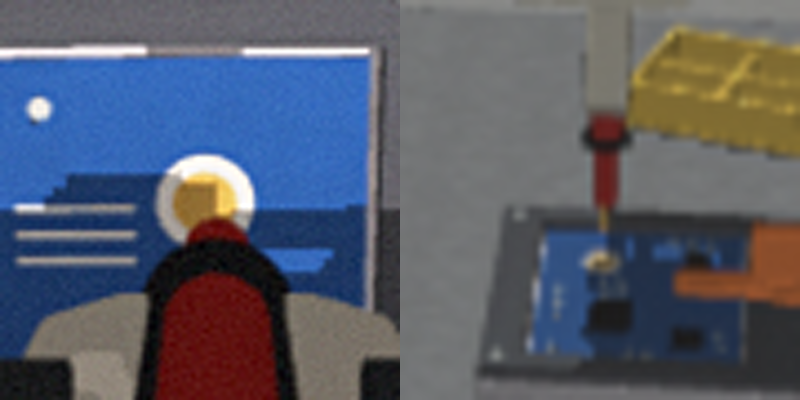

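The wrist crop puts the pad at about (273.1,214.4), some 2 mm to the +y side of the probe axis at column 275.8. In the side crop the tip (323.7) and pad (323.1) nearly line up. I'll correct by +1 mm in x and +1.5 mm in y and go down slowly.

Emit:
jog_arm:
  grip: [-1,-1,-1,-1,-1,-1,-1,-1]
  xyz:
    - [0.003,-0.006,0]
    - [0,0,0.015]
    - [0,0,0.015]
    - [0,0,0.01]
    - [0,0,0.01]
    - [0,0,0.008]
    - [0,0,0]
    - [0,0,0]
  delta_rot:
    - [0,0,0]
    - [0,0,0]
    - [0,0,0]
    - [0,0,0]
    - [0,0,0]
    - [0,0,0]
    - [0,0,0]
    - [0,0,0]

```text
t: 14.7
position: [0.5598, -0.2756, 0.0778]
orientation: [1.0, 0.0, -0.0, -0.0]
ft_force: [-0.8, -0.4, 0.4]
width: 0.0142
gripper_force: 25.0
```

Emit:
jog_arm:
  grip: [-1,-1,-1,-1,-1,-1]
  xyz:
    - [0,0,0.005]
    - [0,0,0.005]
    - [0,0,0.004]
    - [0,0,0]
    - [0,0,0]
    - [0,0,0]
  delta_rot:
    - [0,0,0]
    - [0,0,0]
    - [0,0,0]
    - [0,0,0]
    - [0,0,0]
    - [0,0,0]

```text
t: 15.2
position: [0.5598, -0.2756, 0.0745]
orientation: [1.0, 0.0, 0.0, 0.0]
ft_force: [-0.1, -0.1, 1.1]
width: 0.0144
gripper_force: 25.0
```

```bash
python3 - <<'E'
from h import *
for i in range(4): s=r.get_state();print(s['ft_force'],s['position']);d=r.get_image('side')
im=[]
for n,X in (('wrist',[.559,-.276,.015]),('side',[.559,-.276,.04])):
    d=grab(n,n+'6');u,v=proj(d,X).astype(int);print(n,u,v)
    k=45 if n=='wrist' else 30
    im.append(cv2.resize(d['frame'][v-k:v+k,u-k:u+k],(400,400),interpolation=cv2.INTER_CUBIC))
    print('pad',proj(d,[.559,-.276,.015]))
cv2.imwrite('pics/c6.png',np.hstack(im)[:,:,::-1])
E
```

```text
[-0.052  -0.0926  1.1281] [ 0.5598 -0.2756  0.0745]
[ 0.8721 -0.0349  0.5019] [ 0.5598 -0.2756  0.0745]
[-0.6552  0.2396  2.2304] [ 0.5598 -0.2756  0.0745]
[ 0.0392 -1.0799  2.0067] [ 0.5598 -0.2756  0.0745]
wrist 273 221
pad [273.8885 221.0427]
side 323 187
pad [323.1945 195.1731]
```

View pics/c6.png

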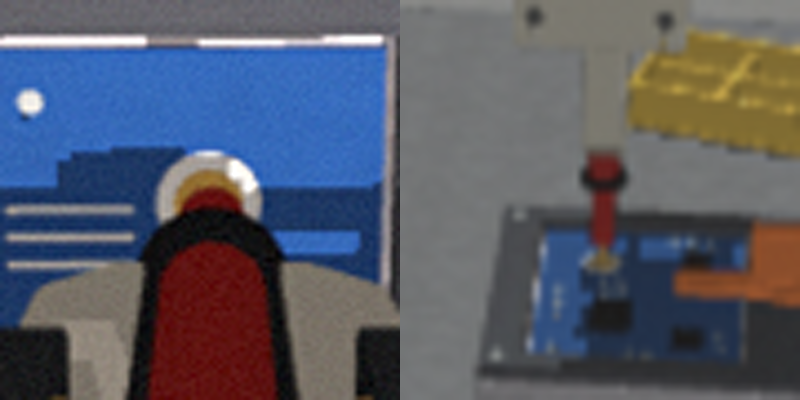

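The tip sits centred on the pad, the probe column lines up with the ring in both views, and the net push is about 2 N at roughly 4 mm of spring travel. I'm handing it in.

```bash
python3 -c "
from h import *
print(r.job_done())"
```

```text
the job is handed in; nothing more can be done
None
```

I handed the job in at about 16 s, with the turnbutton home and the probe still gripped, upright on the ringed gold pad and pressing at about 2 N with roughly 4 mm of spring travel; the hand-in returned no verdict.

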